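# Slide a light-sensitive vial under the spring cover of its lane

## Task

Put the loose brown vial away in the light-protected lane: with one fingertip press the blue bar down and keep the amber spring cover open, while the other fingertip pushes the vial along the lane under it, until it lies right behind the vial already in there. Then draw the fingers back and let the cover close over both vials. Just push the vial, without lifting it, and leave the things standing around alone.

Things in the scene. Friction and masses are not known exactly. Their poses are not given: they have to be found in the camera images.
- vial_lane: fixed white trough for lying vials, inner width 34 mm, floor at z = 4 mm, on a grey base plate x -114 to 158, y -33 to 67 mm. Origin on the worktop under the middle of the mouth, where the cover begins; +x runs inward along the lane, +y left to the press bar, z up. Loading end open above, x = -105 to 0, guides up to z = 18 mm; covered part x = 0 to 146 mm, walls up to z = 34 mm
- cover (a joint): amber cover, hinged along the lane's left wall, 34 mm wide. 0 = closed, lying over the lane from x = 0 to 150 mm, underside at z = 34.5 mm, its right edge beside a ledge 6 mm wide on the right wall; grows in rad as it opens, stop at 1.5 (upright, edge at z = 71 mm). A spring shuts it when let go: 0.036 N m closed, 0.08 N m fully open, about 4 N of press 20 mm beside the hinge
- cover_lip (a point): middle of the lower edge of a lip, 3 mm thick, at the cover's front end, 8 to 25 mm from the hinge line. Closed, it hangs to z = 29.5 mm in the mouth and stops a vial (top at z = 33 mm) from going under the cover. With the cover open at 1.3 to 1.5 it stands out over the lane up to y = 6 mm, and a finger that follows the vial in must pass right of it (y = 5 to -14 mm is free)
- press_bar_front (a point): point on the press bar, 10 mm from its front end, 33 mm from the hinge line. The bar, 2.4 mm thick, is one piece with the cover, left of the hinge: x = -110 to 132 mm in the lane frame, 12 to 44 mm from the hinge line; blue ribbed pad on top. Cover closed, it rises to the left at 45 degrees; pressed down it turns with the cover (at 1.4 rad it slopes down to the left at 35 degrees)
- press_bar_mid (a point): as press_bar_front, at x = -20 mm in the lane frame. A fingertip can slide along the bar in x while holding it down; the cover then stays as it is. With the finger's inner edge 17 mm left of the hinge line, a tip about 25 mm above the worktop holds the cover at 1.4 rad
- hinge_front (a point): fixed point on the hinge line at the mouth: the line is parallel to the lane's x at y = 19.5, z = 37 mm in the lane frame
- vial_mid (a point): middle of the loose brown vial with the red cap, 29 mm in diameter and 55 mm long, lying in the loading end along the lane, cap pointing inward; its flat base is 27.5 mm behind this point. It lies 14.5 mm above the lane floor
- stock_vial_mid (a point): middle of the same kind of vial already lying under the cover near the end stop, cap inward (its base is 27.5 mm behind this point)
- vial: the loose brown vial; origin in the middle of its base, own z axis towards its cap (along the lane's x)
- stock_vial: the brown vial already in the lane; axes as for the loose one
- white_vial: bystander: white vial with white cap, 29 mm in diameter, 55 mm high, upright on the worktop; origin under its middle
- blue_cap_vial: bystander: white vial with blue cap, 29 mm in diameter, 55 mm high, upright; origin under its middle
- stamp: bystander: brown wooden hand stamp, 25 x 36 x 70 mm high; origin under its middle
- carton: bystander: white printed carton 43 x 99 x 60 mm high; origin under its middle

How it is judged:
By the outcome, as a careful person would: the job done as asked, in the order asked, and still so for the second after the job is handed in, with the robot touching nothing.
It also fails if it takes over 42 s, if anything falls off the work surface, if the arm or the gripper's body presses on something with over 40 N, if the wrist force passes 120 N, or if a joint passes its speed limit or range.

## Robot

A 6-joint arm with a two-finger parallel gripper is mounted at the origin on a cart in front of the work surface, level with it; the furniture and walls round the work are solid. World frame = base frame: x ahead of the robot, y to its left, z up, the work surface at z = 0. Lengths are in m, angles in rad, forces in N, time in s.
With the tool pointing down it reaches from about 0.325 to 0.85 m from the base axis. Payload 15.5 kg.
Tool frame: the origin (TCP) lies midway between the tips of the shut fingers; the grasp point (between the pads) lies 19 mm behind it; z points along the fingers, y is the line along which they close (so a half turn about z gives the same grasp; the last joint's range is limited). The gripper opens to 91 mm and grips with 3 to 60 N. Pads are 32 mm wide; open, the fingers measure 118 mm over their backs; the gripper's body (76 mm by 178 mm) begins 60 mm behind the grasp point.
Start: joints at [-1.288, 0.494, 1.345, -0, 1.302, -0.096], TCP at [0.231, -0.581, 0.214] pointing down, gripper open.
Joint ranges: [-2.91, 2.91], [-0.82, 2.16], [0.22, 2.67], [-1.22, 4.37], [0.12, 2.79], [-3.08, 3.08]. Speed limits (rad/s): [1.89, 1.89, 2.57, 3.01, 3.01, 3.01].

## Interface

Orientations are given as a unit quaternion [x, y, z, w].
In Python, from workcell import ctrl gives the robot as it stands.
- The arm moves only by the shell command python3 -m creep 'ROWS' [FORCE]. ROWS is JSON, a list of rows, each an object of numbers: "dx", "dy", "dz": the shift along the tool's x, y, z as a fraction of full scale; "ax", "ay", "az": the turn, a rotation vector about the tool's x, y, z as a fraction of full scale; "hand": the finger opening in mm, from 0 to 91.2. In form: [{"dx": .., "dy": .., "dz": .., "ax": .., "ay": .., "az": .., "hand": ..}, ...]. A call has 1 to 12 rows; each row is the pose to reach, as a shift and turn from the pose commanded when the call began, along the tool's axes at that moment; what a row does not reach only later rows make up. Full scale, the value 1, is 0.1 m for a shift and 45 degrees for a turn. A row lasts 1/10 s, in which the tool goes at most 50 mm and 8.59 degrees, less where a joint would pass 70% of its speed; a pose out of reach is approached as far as the arm can. A call with a number of a shift or a turn outside -1 to 1 is refused whole. A call with a gripper value outside its range is refused whole. The fingers move at their own pace and stop on an object; FORCE is the grip in N (left out, the last holds). Time passes only in rows, so rows that repeat a pose let the fingers close. It gives the time, the measured TCP pose, the force, the opening and the grip force at its end, in the units of the state.
- ctrl.get_state(): the state, without advancing time (a new reading comes with each control period).
- ctrl.get_image(name): name is "scene" or "top" or "wrist"; returns a dict with "color" (480x640x3 uint8, red, green, blue), "K" (3x3 intrinsics, pixels), "k1" (the pictures are not rectified: a ray, as slopes to the right and down, at radius r is drawn at 1 + k1 r^2 times it, then the intrinsics apply), "R" (3x3) and "t" (3): a world point X has camera coordinates R X + t; the wrist camera has in their place "mount" (4x4, takes a point from camera to tool coordinates, whose origin is the TCP and whose axes are the flange's). Camera axes: x right, y down, z forward; pixel columns grow to the right and rows downward; lengths in m; the calibration is good to about 2 mm. A picture is of the moment at which its call begins: read the wrist's pose just before it. There is no depth.
- ctrl.sign_off(): hands the job in; it is judged then, once.
Trained networks look in the newest picture that a camera, given by its name, has taken for a name from the list of things; names that differ only in an ending like _2 or _b are one class to them, and where a whole thing is asked for, a point or a joint stands for the part that bears it (a point fixed in the world has none). Each returns a list of dicts, best first, with "p" (0 to 1); they miss things now and then, are a little off and sometimes report something else, mostly with a low value. They report only what shows in the picture. A call takes as long as a camera call.
- ctrl.trace(camera, name): "pixels" (480x640 bool, what is visible of it).
- ctrl.tip_of(camera, name): "location" ([x, y, z] in m, in the coordinates of the camera as it stood for that picture, good to about 4 mm: a listed point, or the origin of a listed thing).
The state is a dict: "time_s": time; "qpos": joint angles; "qvel": joint speeds; "joint_torque": joint torques, N m; "tcp_pos": TCP position; "tcp_rot": TCP orientation; "wrist_force": force on the tool from outside, world axes, zero at the start; "moment": the same for the moment, N m; "grip_width": finger opening in m; "grip_force": force on a finger pad.
Only numpy, scipy, OpenCV 4.12 (cv2) and the standard library are available. Lean on these libraries where they do the work, as an engineer would, in place of code of your own. Each camera call takes 0.05 s, during which the arm holds its last target. There are 200 camera calls.

## Working session

There is one attempt and no reset: what is moved stays moved. The work goes in short steps, Python scripts to look and compute and a shell command to move; the robot and the scene stay as the last step left them, time stands still between calls to the robot, and variables do not carry over. Pictures are saved under pics/ and viewed, at most 10 in all, crops included, and the job is handed in when it is done.

```bash
mkdir -p pics; ls; cat > h.py <<'E'
import numpy as np, cv2
from workcell import ctrl
from scipy.spatial.transform import Rotation as Rn
def loc(cam,name,im):
    out=[]
    for d in ctrl.tip_of(cam,name)[:2]:
        p=np.array(d["location"])
        out.append((round(float(d["p"]),2),np.round(1000*(np.array(im["R"]).T@(p-np.array(im["t"]))),1).tolist()))
    return out
E
python3 - <<'E'
from h import *
for c in ("scene","top"):
    im=ctrl.get_image(c); cv2.imwrite(f"pics/{c}0.png",im["color"][:,:,::-1])
    for n in "vial_lane cover_lip press_bar_front press_bar_mid hinge_front vial_mid stock_vial_mid vial stock_vial white_vial blue_cap_vial stamp carton".split():
        print(c,n,loc(c,n,im))
s=ctrl.get_state(); print(s)
E
```

```text
pics
scene vial_lane [(0.78, [536.3, -90.6, -2.5])]
scene cover_lip [(0.9, [540.4, -89.2, 30.7])]
scene press_bar_front [(0.86, [438.5, -50.6, 58.5])]
scene press_bar_mid [(0.55, [517.3, -52.5, 63.5]), (0.5, [476.5, -209.0, -2.6])]
scene hinge_front [(0.58, [539.8, -73.5, 37.4])]
scene vial_mid [(0.52, [487.9, -92.9, 24.0])]
scene stock_vial_mid []
scene vial [(0.7, [459.8, -92.7, 18.3])]
scene stock_vial []
scene white_vial [(0.68, [585.6, -202.3, -0.5]), (0.34, [535.5, -87.6, 27.6])]
scene blue_cap_vial [(0.81, [650.3, -213.0, -0.4]), (0.69, [563.7, 85.1, -1.8])]
scene stamp [(0.95, [479.6, -206.9, -4.4])]
scene carton [(0.83, [567.2, 85.0, -4.4])]
top vial_lane [(0.77, [538.6, -92.5, 3.8])]
top cover_lip [(0.79, [539.2, -90.8, 31.3])]
top press_bar_front [(0.9, [436.1, -52.7, 55.4])]
top press_bar_mid [(0.84, [516.4, -51.1, 58.7]), (0.4, [535.7, -90.3, 1.4])]
top hinge_front [(0.94, [537.4, -75.0, 38.9])]
top vial_mid [(0.95, [488.5, -96.6, 26.2])]
top stock_vial_mid []
top vial [(0.56, [456.8, -95.8, 19.1])]
top stock_vial [(0.38, [648.5, -217.5, -0.2])]
top white_vial [(0.78, [584.7, -205.2, 0.7])]
top blue_cap_vial [(0.6, [649.7, -213.1, -2.1])]
top stamp [(0.82, [476.0, -209.7, -1.9])]
top carton [(0.59, [567.0, 81.8, 0.4])]
{'time_s': 1.4, 'qpos': array([-1.28748703e+00,  4.93570668e-01,  1.34549188e+00,  2.49671721e-05,
        1.30249972e+00, -9.54807855e-02]), 'qvel': array([-0.00011512, -0.00069595,  0.0005293 ,  0.00031128, -0.00054132,
        0.00123048]), 'joint_torque': array([-5.77543949e-03, -8.78716993e+01, -3.82241213e+01,  7.00947130e-02,
        4.41308389e-02, -6.40762460e-05]), 'tcp_pos': array([ 0.23114712, -0.58069424,  0.21393597]), 'tcp_rot': array([9.82118930e-01, 1.88261537e-01, 1.34087097e-05, 1.39971442e-05]), 'wrist_force': array([-0.12397052,  0.35928874,  0.42029239]), 'moment': array([-0.0149655 , -0.00564801, -0.02103519]), 'grip_force': 0.0, 'grip_width': 0.09107448017475801}
```

View pics/top0.png

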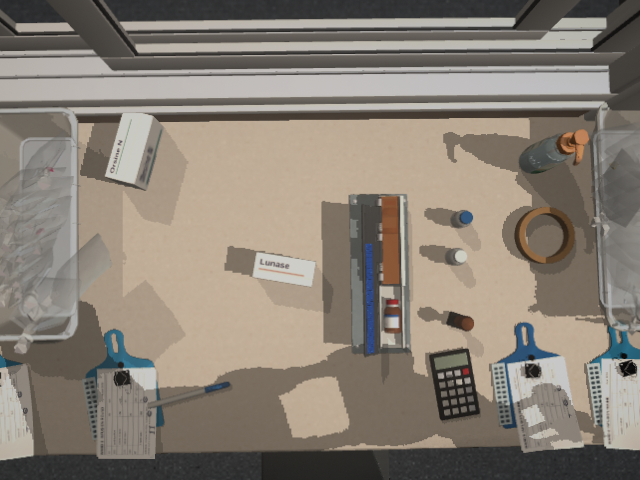

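View pics/scene0.png

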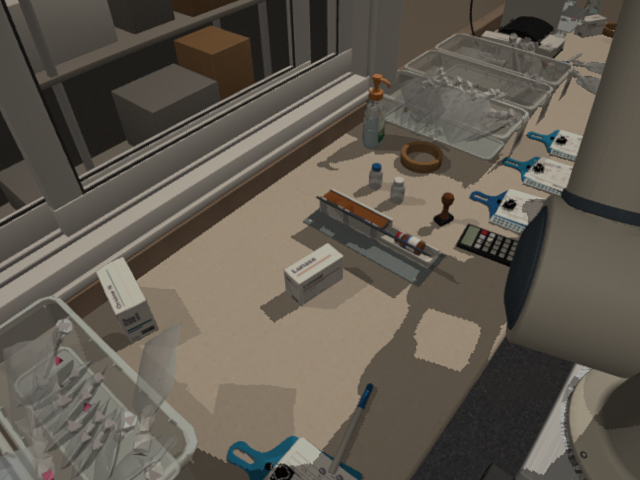

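The top view shows the lane running almost straight away from the robot: base plate corners at about (350,195), (408,195), (410,350) and (352,354), red-capped vial at (392,315), bystanders clear to the right. The scene view agrees.

```bash
python3 -m creep '[{"dx":0.95,"dy":-0.98},{"dx":0.95,"dy":-0.98},{"dx":0.95,"dy":-0.98},{"dx":0.95,"dy":-0.98}]'; python3 -m creep '[{"dx":0.95,"dy":-0.98},{"dx":0.95,"dy":-0.98},{"dx":0.95,"dy":-0.98},{"dx":0.95,"dy":-0.98}]'
cat >> h.py <<'E'
def px2w(im,uv,z):
    K=np.array(im["K"]);k1=im["k1"];R=np.array(im["R"]);t=np.array(im["t"])
    n=cv2.undistortPoints(np.array(uv,float).reshape(-1,1,2),K,np.array([k1,0,0,0.]))[:,0]
    d=np.c_[n,np.ones(len(n))]@R; c=-R.T@t
    return c+d*((z-c[2])/d[:,2])[:,None]
E
python3 - <<'E'
from h import *
im=ctrl.get_image("top"); print(np.round(1000*px2w(im,[(350,195),(408,195),(410,350),(352,354)],0.003),1).tolist())
print(im["t"])
for n in ("vial_lane","cover","press_bar_mid"):
    d=ctrl.trace("top",n)
    if d:
        m=d[0]["pixels"].astype(np.uint8); b=cv2.boxPoints(cv2.minAreaRect(cv2.findNonZero(m)))
        w=1000*px2w(im,b,0.003); print(n,d[0]["p"],m.sum(),np.round(w[:,:2],1).tolist())
s=ctrl.get_state();print(s["time_s"],s["tcp_pos"])
E
```

```text
[[693.8, -29.3, 3.0], [692.4, -129.5, 3.0], [426.9, -126.5, 3.0], [421.9, -27.4, 3.0]]
[0.04948342 0.61879532 1.04023561]
vial_lane 0.74 8727 [[694.6, -24.6], [695.7, -126.4], [418.4, -126.6], [417.8, -26.2]]
cover 0.93 4222 [[693.6, -48.2], [692.6, -115.6], [418.7, -109.2], [420.0, -42.7]]
press_bar_mid 0.77 3930 [[691.1, -47.1], [691.4, -114.4], [418.1, -113.1], [418.1, -46.6]]
1.6 [ 0.23112172 -0.58068208  0.21393001]invalid input at $[0]: expected keys dx, dy, dz, ax, ay, az, hand
invalid input at $[0]: expected keys dx, dy, dz, ax, ay, az, hand
```

```bash
for i in 1 2; do :; done; python3 -m creep '[{"dx":0.95,"dy":-0.98,"dz":0,"ax":0,"ay":0,"az":0,"hand":60},{"dx":0.95,"dy":-0.98,"dz":0,"ax":0,"ay":0,"az":0,"hand":60},{"dx":0.95,"dy":-0.98,"dz":0,"ax":0,"ay":0,"az":0,"hand":34},{"dx":0.95,"dy":-0.98,"dz":0,"ax":0,"ay":0,"az":0,"hand":34}]'; python3 -m creep '[{"dx":0.95,"dy":-0.98,"dz":0,"ax":0,"ay":0,"az":0,"hand":34},{"dx":0.95,"dy":-0.98,"dz":0,"ax":0,"ay":0,"az":0,"hand":34},{"dx":0.95,"dy":-0.98,"dz":0,"ax":0,"ay":0,"az":0,"hand":34},{"dx":0.95,"dy":-0.98,"dz":0,"ax":0,"ay":0,"az":0,"hand":34}]'
```

```text
time_s: 2.0
tcp_pos: [0.2843, -0.4505, 0.2141]
tcp_rot: [0.982, 0.19, 0.0, -0.001]
wrist_force: [0.2, -0.5, -1.0]
grip_width: 0.0621
grip_force: 0.0
time_s: 2.4
tcp_pos: [0.336, -0.3251, 0.2141]
tcp_rot: [0.982, 0.19, 0.0, -0.001]
wrist_force: [-0.3, -0.4, -0.4]
grip_width: 0.0344
grip_force: 0.0
```

```bash
python3 -m creep '[{"dx":0.93,"dy":-0.95,"dz":0,"ax":0,"ay":0,"az":0.482,"hand":34},{"dx":0.93,"dy":-0.95,"dz":0,"ax":0,"ay":0,"az":0.482,"hand":34},{"dx":0.93,"dy":-0.95,"dz":0,"ax":0,"ay":0,"az":0.482,"hand":34},{"dx":0.93,"dy":-0.95,"dz":0,"ax":0,"ay":0,"az":0.482,"hand":34},{"dx":0.93,"dy":-0.95,"dz":0,"ax":0,"ay":0,"az":0.482,"hand":34}]'; python3 -m creep '[{"dx":0.5,"dy":-1,"dz":0.3,"ax":0,"ay":0,"az":0,"hand":34},{"dx":0.5,"dy":-1,"dz":0.3,"ax":0,"ay":0,"az":0,"hand":34},{"dx":0.5,"dy":-1,"dz":0.3,"ax":0,"ay":0,"az":0,"hand":34},{"dx":0.5,"dy":-1,"dz":0.3,"ax":0,"ay":0,"az":0,"hand":34}]'
python3 - <<'E'
from h import *
im=ctrl.get_image("wrist"); cv2.imwrite("pics/w1.png",im["color"][:,:,::-1])
s=ctrl.get_state(); print(s["time_s"],s["tcp_pos"],s["tcp_rot"])
R=Rn.from_quat(s["tcp_rot"]).as_matrix(); M=np.array(im["mount"]); print(M.round(3).tolist())
for n in "vial_lane cover_lip press_bar_front press_bar_mid hinge_front vial_mid vial".split():
    for d in ctrl.tip_of("wrist",n)[:1]:
        p=M@np.r_[d["location"],1]; print(n,round(float(d["p"]),2),np.round(1000*(R@p[:3]+s["tcp_pos"]),1))
E
```

```text
time_s: 2.9
tcp_pos: [0.387, -0.2056, 0.2141]
tcp_rot: [1.0, 0.001, 0.0, 0.0]
wrist_force: [-0.1, -0.9, 0.5]
grip_width: 0.034
grip_force: 0.0
time_s: 3.3
tcp_pos: [0.437, -0.1056, 0.1833]
tcp_rot: [1.0, 0.002, -0.0, -0.0]
wrist_force: [-0.6, -0.1, 0.1]
grip_width: 0.034
grip_force: 0.0
3.35 [ 0.43674898 -0.10653218  0.18368643] [ 9.99999288e-01  1.17095955e-03 -1.84615319e-04  1.39895429e-04]
[[-0.001, -0.969, -0.249, 0.071], [1.0, -0.001, -0.001, 0.001], [0.001, -0.249, 0.969, -0.172], [0.0, 0.0, 0.0, 1.0]]
vial_lane 0.85 [538.5 -97.6   3.1]
cover_lip 0.89 [540.  -98.2  35.3]
press_bar_front 0.56 [440.8 -52.5  62.1]
press_bar_mid 0.89 [521.3 -51.1  63.1]
hinge_front 0.79 [537.7 -75.6  38.1]
vial_mid 0.73 [461.  -95.2  21.4]
vial 0.9 [461.2 -93.6  18.4]
```

View pics/w1.png

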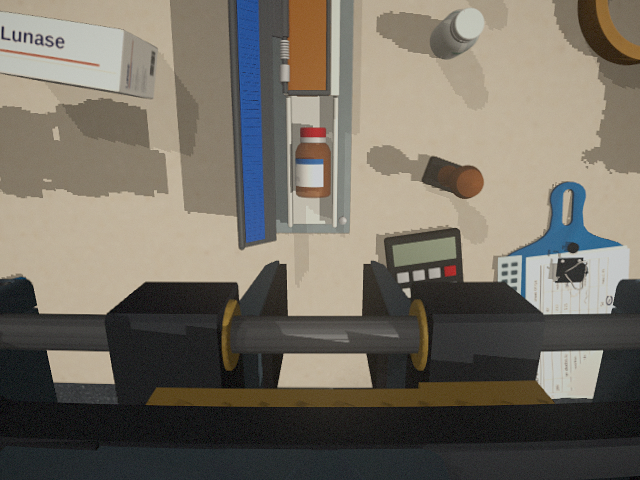

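The wrist view shows the lane nearly parallel to the tool axis. The vial's middle is at (313,165) with its base at (313,197), guides at x≈291 and 336, and the blue bar's near end at (258,245).

```bash
python3 - <<'E'
from h import *
im=ctrl.get_image("wrist"); s=ctrl.get_state()
R=Rn.from_quat(s["tcp_rot"]).as_matrix(); M=np.array(im["mount"])
Rw=R@M[:3,:3]; c=R@M[:3,3]+s["tcp_pos"]
J=dict(im,R=Rw.T,t=-Rw.T@c)
for uv,z in (([(290,105),(336,105),(292,220),(335,220)],.018),([(352,105),(350,232)],.003),([(313,140),(313,160),(313,190),(313,197)],.0185),([(289,90),(328,90)],.037)):
    print(z,np.round(1000*px2w(J,uv,z)[:,:2],1).tolist())
E
```

```text
0.018 [[533.4, -79.0], [533.3, -115.9], [439.2, -78.7], [439.1, -115.5]]
0.003 [[534.5, -129.8], [425.1, -129.5]]
0.0185 [[505.8, -97.3], [489.7, -97.1], [464.9, -96.9], [459.0, -96.9]]
0.037 [[542.8, -80.0], [542.7, -109.4]]
```

```bash
python3 -m creep '[{"dx":0,"dy":-0.3,"dz":0.4,"ax":0,"ay":0,"az":0,"hand":34},{"dx":0,"dy":-0.3,"dz":0.8,"ax":0,"ay":0,"az":0,"hand":34},{"dx":0,"dy":-0.3,"dz":1,"ax":0,"ay":0,"az":0,"hand":34},{"dx":0,"dy":-0.3,"dz":1,"ax":0,"ay":0,"az":0,"hand":34}]'
python3 -c "
from h import *
s=ctrl.get_state(); print(s['time_s'],s['tcp_pos'],s['wrist_force'])
im=ctrl.get_image('wrist'); cv2.imwrite('pics/w2.png',im['color'][:,:,::-1])"
```

```text
time_s: 4.15
tcp_pos: [0.435, -0.0753, 0.082]
tcp_rot: [1.0, 0.0, -0.002, -0.001]
wrist_force: [0.1, -0.3, 0.7]
grip_width: 0.0339
grip_force: 0.0
4.15 [ 0.43497302 -0.07527958  0.08203925] [ 0.1381053  -0.25782559  0.68041825]
```

View pics/w2.png

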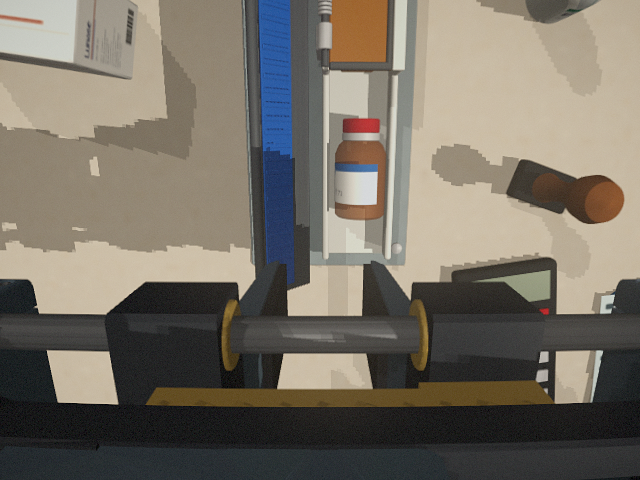

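The fingertips sit behind the vial's base at (360,215) and the left one is over the bar's near end at (285,270). I'll press down now.

```bash
python3 -m creep '[{"dx":0,"dy":0.01,"dz":0.08,"ax":0,"ay":0,"az":0,"hand":34},{"dx":0,"dy":0.01,"dz":0.14,"ax":0,"ay":0,"az":0,"hand":34},{"dx":0,"dy":0.01,"dz":0.2,"ax":0,"ay":0,"az":0,"hand":34},{"dx":0,"dy":0.01,"dz":0.26,"ax":0,"ay":0,"az":0,"hand":34},{"dx":0,"dy":0.01,"dz":0.32,"ax":0,"ay":0,"az":0,"hand":34},{"dx":0,"dy":0.01,"dz":0.38,"ax":0,"ay":0,"az":0,"hand":34},{"dx":0,"dy":0.01,"dz":0.44,"ax":0,"ay":0,"az":0,"hand":34},{"dx":0,"dy":0.01,"dz":0.5,"ax":0,"ay":0,"az":0,"hand":34},{"dx":0,"dy":0.01,"dz":0.56,"ax":0,"ay":0,"az":0,"hand":34},{"dx":0,"dy":0.01,"dz":0.57,"ax":0,"ay":0,"az":0,"hand":34},{"dx":0,"dy":0.01,"dz":0.57,"ax":0,"ay":0,"az":0,"hand":34}]'
python3 - <<'E'
from h import *
s=ctrl.get_state(); print(s['time_s'],s['tcp_pos'],s['wrist_force'])
im=ctrl.get_image('wrist'); t=ctrl.get_image('top')
for n in "stock_vial_mid stock_vial vial_mid vial cover_lip press_bar_mid hinge_front".split(): print(n,loc('top',n,t))
R=Rn.from_quat(s["tcp_rot"]).as_matrix(); M=np.array(im["mount"])
for n in "stock_vial_mid stock_vial vial cover_lip".split():
    for d in ctrl.tip_of("wrist",n)[:1]:
        p=M@np.r_[d["location"],1]; print(n,round(float(d["p"]),2),np.round(1000*(R@p[:3]+s["tcp_pos"]),1))
a=im['color'][:,:,::-1]; b=cv2.resize(t['color'][170:370,310:450,::-1],(336,480))
cv2.imwrite('pics/c3.png',cv2.resize(np.hstack([a,b]),(800,394)))
E
```

```text
time_s: 5.3
tcp_pos: [0.4363, -0.0766, 0.0267]
tcp_rot: [1.0, 0.0, -0.0, -0.0]
wrist_force: [-0.0, 2.9, 3.1]
grip_width: 0.034
grip_force: 1.8
5.3 [ 0.43633391 -0.07658924  0.02672768] [-0.01781103  2.88149349  3.05107459]
stock_vial_mid []
stock_vial [(0.94, [623.1, -94.1, 19.3])]
vial_mid [(0.95, [487.6, -94.8, 24.5])]
vial [(0.6, [456.4, -92.3, 18.5])]
cover_lip [(0.9, [541.0, -85.6, 54.7]), (0.56, [567.9, 81.3, -0.8])]
press_bar_mid [(0.97, [516.4, -50.2, 16.8])]
hinge_front [(0.61, [537.0, -74.6, 35.2])]
vial 0.75 [459.3 -92.2  21.6]
cover_lip 0.9 [542.1 -88.9  55.5]
```

View pics/c3.png

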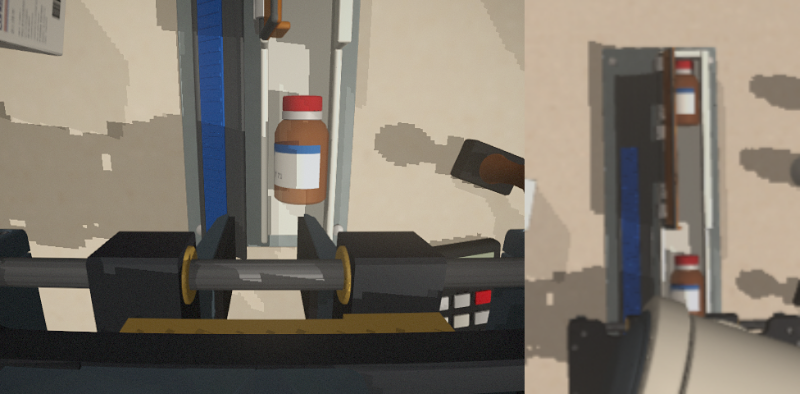

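The cover is open: in the right-hand crop the stock vial shows at the far end. In the wrist view the lip's right edge is near (290,30) and the right finger's inner edge near (302,217). I'll check that the finger clears the lip.

```bash
python3 - <<'E'
from h import *
im=ctrl.get_image("wrist"); s=ctrl.get_state()
R=Rn.from_quat(s["tcp_rot"]).as_matrix(); M=np.array(im["mount"])
Rw=R@M[:3,:3]; c=R@M[:3,3]+s["tcp_pos"]; J=dict(im,R=Rw.T,t=-Rw.T@c)
q=1/.8197
print("lip",[np.round(1000*px2w(J,[(290*q,25*q),(290*q,36*q)],z)[:,:2],1).tolist() for z in (.045,.06)])
print("finger B tip",np.round(1000*px2w(J,[(302*q,217*q),(337*q,240*q)],s["tcp_pos"][2])[:,:2],1).tolist())
print("finger A tip",np.round(1000*px2w(J,[(234*q,217*q)],s["tcp_pos"][2])[:,:2],1).tolist(), s["tcp_pos"])
print("right wall edges/guide",np.round(1000*px2w(J,[(334*q,60*q),(343*q,60*q)],.018)[:,:2],1).tolist())
cv2.imwrite("pics/c4.png",cv2.resize(im["color"][0:330,250:470,::-1],None,fx=1.8,fy=1.8,interpolation=cv2.INTER_CUBIC))
E
```

```text
lip [[[544.5, -87.5], [540.0, -87.5]], [[540.8, -86.5], [536.8, -86.5]]]
finger B tip [[452.2, -96.7], [438.7, -116.6]]
finger A tip [[452.2, -59.5]] [ 0.43638193 -0.07663822  0.02693203]
right wall edges/guide [[534.2, -112.2], [534.3, -116.9]]
```

View pics/c4.png

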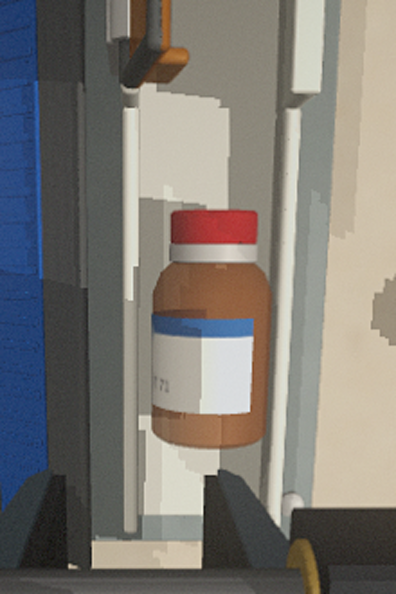

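```bash
python3 -m creep '[{"dx":0.06,"dy":0,"dz":0.01,"ax":0,"ay":0,"az":0,"hand":34},{"dx":0.12,"dy":0,"dz":0.01,"ax":0,"ay":0,"az":0,"hand":34},{"dx":0.18,"dy":0,"dz":0.01,"ax":0,"ay":0,"az":0,"hand":34},{"dx":0.24,"dy":0,"dz":0.01,"ax":0,"ay":0,"az":0,"hand":34},{"dx":0.3,"dy":0,"dz":0.01,"ax":0,"ay":0,"az":0,"hand":34},{"dx":0.36,"dy":0,"dz":0.01,"ax":0,"ay":0,"az":0,"hand":34},{"dx":0.42,"dy":0,"dz":0.01,"ax":0,"ay":0,"az":0,"hand":34},{"dx":0.48,"dy":0,"dz":0.01,"ax":0,"ay":0,"az":0,"hand":34},{"dx":0.54,"dy":0,"dz":0.01,"ax":0,"ay":0,"az":0,"hand":34},{"dx":0.6,"dy":0,"dz":0.01,"ax":0,"ay":0,"az":0,"hand":34}]'
python3 - <<'E'
from h import *
s=ctrl.get_state(); print(s['time_s'],s['tcp_pos'],s['wrist_force'])
t=ctrl.get_image('top')
for n in "stock_vial vial cover_lip press_bar_mid".split(): print(n,loc('top',n,t))
E
```

```text
time_s: 7.0
tcp_pos: [0.4969, -0.0766, 0.0259]
tcp_rot: [1.0, 0.0, -0.0, -0.0]
wrist_force: [-2.7, 2.3, 3.7]
grip_width: 0.0342
grip_force: 1.8
7.0 [ 0.49689962 -0.07661539  0.02591281] [-2.7495886   2.2567609   3.67548705]
stock_vial [(0.95, [620.8, -94.2, 17.6]), (0.59, [535.8, -91.9, 2.5])]
vial []
cover_lip []
press_bar_mid []
```

```bash
python3 -m creep '[{"dx":0.06,"dy":0,"dz":0,"ax":0,"ay":0,"az":0,"hand":34},{"dx":0.12,"dy":0,"dz":0,"ax":0,"ay":0,"az":0,"hand":34},{"dx":0.18,"dy":0,"dz":0,"ax":0,"ay":0,"az":0,"hand":34},{"dx":0.24,"dy":0,"dz":0,"ax":0,"ay":0,"az":0,"hand":34},{"dx":0.3,"dy":0,"dz":0,"ax":0,"ay":0,"az":0,"hand":34},{"dx":0.36,"dy":0,"dz":0,"ax":0,"ay":0,"az":0,"hand":34},{"dx":0.42,"dy":0,"dz":0,"ax":0,"ay":0,"az":0,"hand":34},{"dx":0.45,"dy":0,"dz":0,"ax":0,"ay":0,"az":0,"hand":34},{"dx":0.45,"dy":0,"dz":0,"ax":0,"ay":0,"az":0,"hand":34}]'
python3 - <<'E'
from h import *
s=ctrl.get_state(); print(s['time_s'],s['tcp_pos'],s['wrist_force'])
im=ctrl.get_image('wrist');t=ctrl.get_image('top')
for n in "stock_vial vial".split(): print(n,loc('top',n,t))
a=cv2.resize(im['color'][:330,220:500,::-1],(407,480)); b=cv2.resize(t['color'][180:300,340:430,::-1],(360,480))
cv2.imwrite('pics/c5.png',np.hstack([a,b]))
E
```

```text
time_s: 8.15
tcp_pos: [0.5422, -0.0767, 0.0259]
tcp_rot: [1.0, 0.0, 0.0, 0.0]
wrist_force: [2.0, 3.1, 2.2]
grip_width: 0.0339
grip_force: 1.8
8.15 [ 0.54222165 -0.07669564  0.02594814] [1.969133   3.14993628 2.22903113]
stock_vial [(0.82, [623.9, -93.7, 16.4])]
vial []
```

View pics/c5.png

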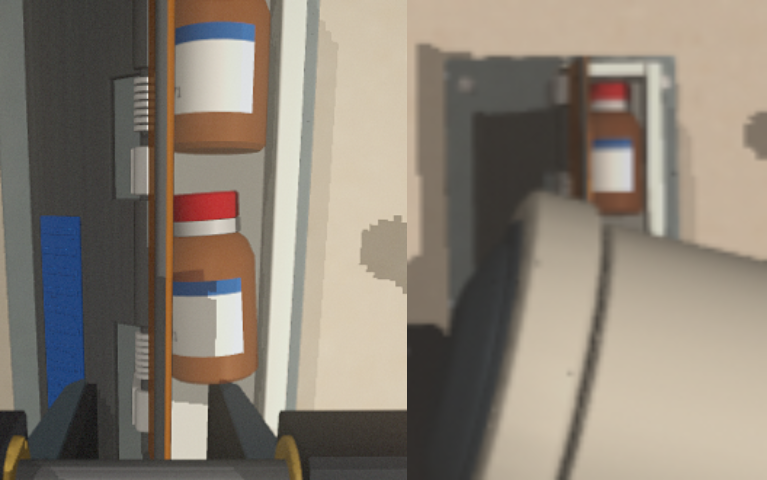

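```bash
python3 - <<'E'
from h import *
im=ctrl.get_image("wrist"); s=ctrl.get_state()
R=Rn.from_quat(s["tcp_rot"]).as_matrix(); M=np.array(im["mount"])
Rw=R@M[:3,:3]; c=R@M[:3,3]+s["tcp_pos"]; J=dict(im,R=Rw.T,t=-Rw.T@c); print(c)
q=1/1.454
for z in (.0185,.03): print(z,np.round(1000*px2w(J,[(220+218*q,152*q),(220+205*q,192*q),(220+215*q,382*q)],z)[:,:2],1).tolist())
E
```

```text
[ 0.61251071 -0.07728135  0.19790799]
0.0185 [[626.8, -96.5], [615.3, -92.9], [556.2, -97.3]]
0.03 [[625.8, -95.3], [615.1, -91.9], [559.8, -96.1]]
```

The wrist crop shows the cap at (205,192) still about 11 mm short of the stock vial's base at (218,152). I'll push slowly by that much.

```bash
python3 -m creep '[{"dx":0.03,"dy":0,"dz":0,"ax":0,"ay":0,"az":0,"hand":34},{"dx":0.06,"dy":0,"dz":0,"ax":0,"ay":0,"az":0,"hand":34},{"dx":0.08,"dy":0,"dz":0,"ax":0,"ay":0,"az":0,"hand":34},{"dx":0.09,"dy":0,"dz":0,"ax":0,"ay":0,"az":0,"hand":34},{"dx":0.1,"dy":0,"dz":0,"ax":0,"ay":0,"az":0,"hand":34},{"dx":0.11,"dy":0,"dz":0,"ax":0,"ay":0,"az":0,"hand":34},{"dx":0.115,"dy":0,"dz":0,"ax":0,"ay":0,"az":0,"hand":34}]'
python3 - <<'E'
from h import *
s=ctrl.get_state(); print(s['time_s'],s['tcp_pos'],s['wrist_force'])
im=ctrl.get_image('wrist');t=ctrl.get_image('top')
for n in "stock_vial vial".split(): print(n,loc('top',n,t))
a=cv2.resize(im['color'][:330,220:500,::-1],(407,480)); b=cv2.resize(t['color'][180:300,340:430,::-1],(360,480))
cv2.imwrite('pics/c6.png',np.hstack([a,b]))
E
```

```text
time_s: 9.1
tcp_pos: [0.5529, -0.0766, 0.0259]
tcp_rot: [1.0, 0.0, -0.0, -0.0]
wrist_force: [-2.5, 1.6, 3.0]
grip_width: 0.0339
grip_force: 1.8
9.1 [ 0.55290616 -0.07661799  0.02587898] [-2.50381213  1.60165848  2.96394252]
stock_vial [(0.85, [621.6, -90.3, 17.7])]
vial []
```

View pics/c6.png

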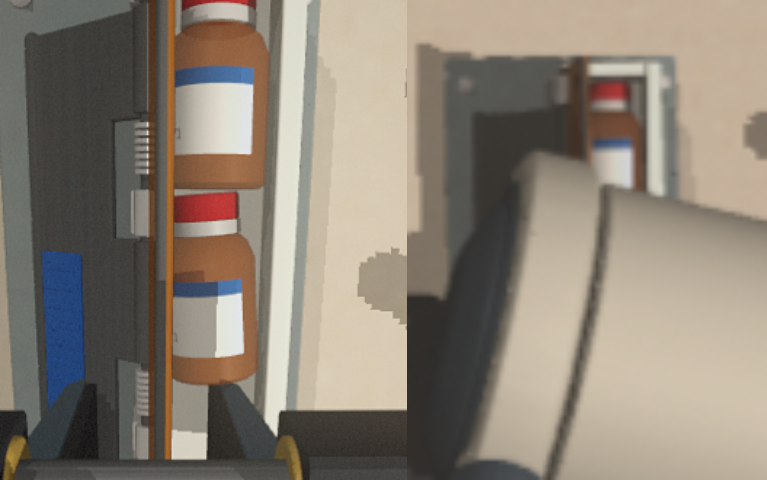

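The gap is now about 1.5 mm: cap at row 193, stock base at row 188. I'll close it gently.

```bash
python3 -m creep '[{"dx":0.01,"dy":0,"dz":0,"ax":0,"ay":0,"az":0,"hand":34},{"dx":0.02,"dy":0,"dz":0,"ax":0,"ay":0,"az":0,"hand":34},{"dx":0.025,"dy":0,"dz":0,"ax":0,"ay":0,"az":0,"hand":34},{"dx":0.025,"dy":0,"dz":0,"ax":0,"ay":0,"az":0,"hand":34}]'
python3 - <<'E'
from h import *
im=ctrl.get_image('wrist')
cv2.imwrite('pics/c7.png',cv2.resize(im['color'][60:290,300:460,::-1],None,fx=2.5,fy=2.5,interpolation=cv2.INTER_CUBIC))
E
```

```text
time_s: 9.7
tcp_pos: [0.5555, -0.0766, 0.0259]
tcp_rot: [1.0, 0.0, 0.0, -0.0]
wrist_force: [-2.1, 2.5, 2.8]
grip_width: 0.034
grip_force: 1.8
```

View pics/c7.png

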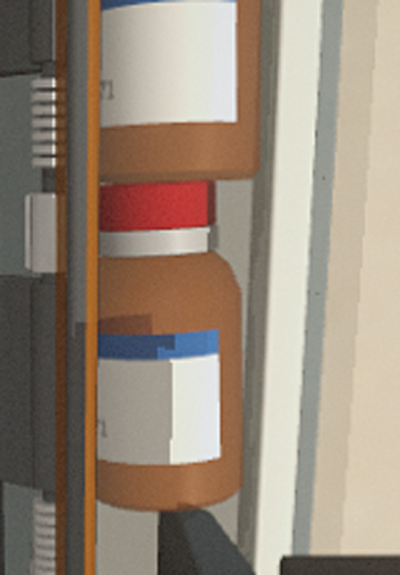

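The cap at (155,183) now touches the stock vial's base at (180,178). Next I draw the fingers straight back with the bar held, then let the cover close.

```bash
python3 -m creep '[{"dx":-0.05,"dy":0,"dz":0,"ax":0,"ay":0,"az":0,"hand":34},{"dx":-0.15,"dy":0,"dz":0,"ax":0,"ay":0,"az":0,"hand":34},{"dx":-0.25,"dy":0,"dz":0,"ax":0,"ay":0,"az":0,"hand":34},{"dx":-0.35,"dy":0,"dz":0,"ax":0,"ay":0,"az":0,"hand":34},{"dx":-0.45,"dy":0,"dz":0,"ax":0,"ay":0,"az":0,"hand":34},{"dx":-0.55,"dy":0,"dz":0,"ax":0,"ay":0,"az":0,"hand":34},{"dx":-0.65,"dy":0,"dz":0,"ax":0,"ay":0,"az":0,"hand":34},{"dx":-0.75,"dy":0,"dz":0,"ax":0,"ay":0,"az":0,"hand":34},{"dx":-0.85,"dy":0,"dz":0,"ax":0,"ay":0,"az":0,"hand":34},{"dx":-0.92,"dy":0,"dz":0,"ax":0,"ay":0,"az":0,"hand":34},{"dx":-0.95,"dy":0,"dz":0,"ax":0,"ay":0,"az":0,"hand":34},{"dx":-0.95,"dy":0,"dz":0,"ax":0,"ay":0,"az":0,"hand":34}]' && python3 -m creep '[{"dx":0,"dy":0,"dz":-0.06,"ax":0,"ay":0,"az":0,"hand":34},{"dx":0,"dy":0,"dz":-0.12,"ax":0,"ay":0,"az":0,"hand":34},{"dx":0,"dy":0,"dz":-0.18,"ax":0,"ay":0,"az":0,"hand":34},{"dx":0,"dy":0,"dz":-0.24,"ax":0,"ay":0,"az":0,"hand":34},{"dx":0,"dy":0,"dz":-0.3,"ax":0,"ay":0,"az":0,"hand":34},{"dx":0,"dy":0,"dz":-0.36,"ax":0,"ay":0,"az":0,"hand":34},{"dx":0,"dy":0,"dz":-0.42,"ax":0,"ay":0,"az":0,"hand":34},{"dx":0,"dy":0,"dz":-0.48,"ax":0,"ay":0,"az":0,"hand":34},{"dx":0,"dy":0,"dz":-0.6,"ax":0,"ay":0,"az":0,"hand":34},{"dx":0,"dy":0,"dz":-0.8,"ax":0,"ay":0,"az":0,"hand":34},{"dx":0,"dy":0,"dz":-1,"ax":0,"ay":0,"az":0,"hand":34},{"dx":0,"dy":0,"dz":-1,"ax":0,"ay":0,"az":0,"hand":34}]' && python3 -m creep '[{"dx":-0.6,"dy":0,"dz":-0.5,"ax":0,"ay":0,"az":0,"hand":34},{"dx":-0.6,"dy":0,"dz":-0.5,"ax":0,"ay":0,"az":0,"hand":34},{"dx":-0.6,"dy":0,"dz":-0.5,"ax":0,"ay":0,"az":0,"hand":34},{"dx":-0.6,"dy":0,"dz":-0.5,"ax":0,"ay":0,"az":0,"hand":34}]'
python3 - <<'E'
from h import *
s=ctrl.get_state(); print(s['time_s'],s['tcp_pos'],s['wrist_force'])
im=ctrl.get_image('wrist');t=ctrl.get_image('top')
for n in "cover_lip press_bar_mid white_vial stamp".split(): print(n,loc('top',n,t))
a=cv2.resize(im['color'][:,:,::-1],(480,360)); b=cv2.resize(t['color'][180:370,320:480,::-1],(303,360))
cv2.imwrite('pics/c8.png',np.hstack([a,b]))
E
```

```text
time_s: 10.95
tcp_pos: [0.4597, -0.0766, 0.0259]
tcp_rot: [1.0, 0.0, -0.001, -0.0]
wrist_force: [-2.1, 1.8, 3.4]
grip_width: 0.0336
grip_force: 1.8
time_s: 12.15
tcp_pos: [0.4615, -0.0769, 0.1281]
tcp_rot: [1.0, 0.0, 0.002, 0.0]
wrist_force: [0.7, -0.4, -0.5]
grip_width: 0.0341
grip_force: 0.0
time_s: 12.55
tcp_pos: [0.4006, -0.0768, 0.176]
tcp_rot: [1.0, -0.0, 0.001, 0.0]
wrist_force: [0.5, 0.7, -0.9]
grip_width: 0.034
grip_force: 0.0
12.55 [ 0.40060531 -0.07678209  0.17602356] [ 0.53071005  0.66716633 -0.89534618]
cover_lip [(0.66, [540.3, -88.7, 29.7])]
press_bar_mid [(0.79, [514.4, -52.4, 61.4])]
white_vial [(0.83, [584.9, -204.3, 1.2])]
stamp [(0.65, [475.8, -212.1, -2.1])]
```

View pics/c8.png

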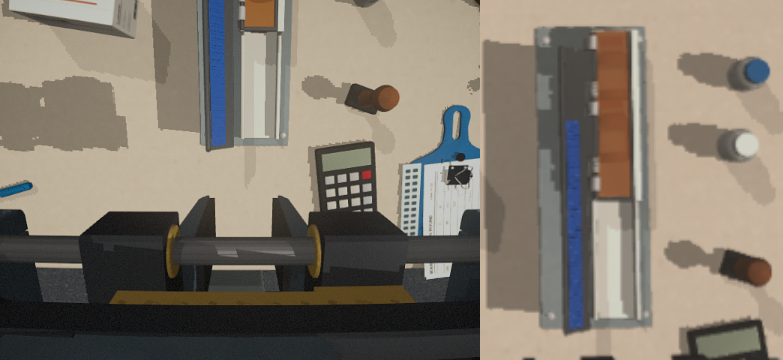

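The cover lies closed over the lane (right crop, (612,115)), the loading end is empty, the bystanders are where they were, and the gripper is clear.

```bash
python3 -c "
from workcell import ctrl
print(ctrl.sign_off())"
```

```text
the job is handed in; nothing more can be done
None
```

The job is handed in: the loose vial was pushed along the lane until it touched the stock vial, the fingers were drawn back and the cover closed over both, and the bystanders were left alone (about 12.6 s).

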